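# Reset a suspension damper: close the click dial, then back it off four clicks

### The job

Set the orange adjuster dial on the damper: turn it clockwise past its last click until you feel it come up against the closed stop, without forcing it, then back it off counter-clockwise exactly four clicks and let go. Leave the hub, the tape roll and the notepad where they are.

Things in the scene. Friction and masses are not known exactly. Their poses are not given: they have to be found in the camera images.
- dial (a joint): Angle (rad) of the orange adjuster dial about the vertical; grows counter-clockwise seen from above (opening), clockwise closes. Click-stops every 30 deg: it rests at 0 (last click before closed), 0.524, 1.047, 1.571, 2.094 .. 3.67; end 3.82. A click is a passage over the crest between two rests; a crest takes about 0.1 N m. It starts two to four clicks open.
- stop_mark (a point): Centre of the damper's top cap, on the dial's axis, fixed. About the stop: clockwise of dial angle 0 the dial runs free, without clicks, for 0.10 to 0.85 rad (differs each time, not measured) to the closed stop, an elastic bumper of about 4 N m/rad; over about 0.27 N m against it is forcing it. From closed, the first click back leads to 0.524, the fourth to 2.094.
- dial_grip (a point): Point on the dial's axis at the height to grip, 140 mm above the desk. Dial: a disc 46 mm across, 8 mm high, on the black top cap (62 mm across, deck 110 mm above the desk), with an upright wing 40 mm long, 12 mm thick, 27 mm high, its top 145 mm above the desk. The point turns with the dial: x along the wing to its white-marked end, y across its thickness, z up.
- dial_mark (a point): Top edge of the white-marked end of the dial's wing, 20 mm from the dial's axis; turns with the dial.
- damper: The damper in its stand, fixed to the desk: steel base plate 124 x 124 x 14 mm, clamp block, black cylinder 54 mm across with a copper band, top cap with twelve white marks 30 deg apart. Origin on the desk under the dial's axis, z up; at dial angle 0 the white-marked end of the wing points along its x axis. Inside, unseen: the dial's dial_tab meets the stop's bumper_pad.
- hub: Loose steel bicycle hub standing on end, 58 mm across and 70 mm high, origin under its centre.
- tape: Loose grey tape roll lying flat, 68 mm across and 24 mm high, origin under its centre.
- notes: Loose yellow notepad 76 x 76 x 18 mm, origin under its centre.
Mind the look-alikes: they are no part of the job. There is more than one size of the damper; the job needs the middle-sized.

How it is judged:
On the way:
1. the dial has been turned clockwise against its closed stop (contact force between dial_tab and bumper_pad above 1.5 N), for 0.05 s.
At the end, for the whole second after the job is handed in: The dial has been against its closed stop, and now rests, released, on the fourth click from closed (2.094 rad, within 0.13 rad) (value of joint dial between 1.96 and 2.23 rad and velocity of joint dial between -0.05 and 0.05 rad/s); the robot touches nothing.
It fails at once if the dial is forced against its closed stop (more than 18 N at the stop, about 0.28 N m) (contact force between dial_tab and bumper_pad above 18 N).
It fails at once if the hub, the tape roll or the notepad is moved by more than 15 mm (distance of any of hub, tape, notes from where it was at the start of the episode above 0.015 m).
It also fails if it takes over 72 s, if anything falls off the work surface, if the arm or the gripper's body presses on something with over 40 N, if the wrist force passes 120 N, or if a joint passes its speed limit or range.

### The arm

A 7-joint arm with a two-finger parallel gripper is mounted at the origin on the work surface. World frame = base frame: x ahead of the robot, y to its left, z up, the work surface at z = 0. Lengths are in m, angles in rad, forces in N, time in s.
With the tool pointing down it reaches from about 0.4 to 0.875 m from the base axis. Payload 19.3 kg.
Tool frame: the origin (TCP) lies at the very end of the fingers, on their centre line; the grasp point (between the pads) lies 19 mm behind it; z points along the fingers, x is the direction in which the jaws open and shut, and the axes are right-handed (so a half turn about z gives the same grasp; the last joint's range is limited). The gripper opens to 85 mm and grips with 20 to 120 N. Pads are 22 mm wide; open, the fingers measure 114 mm over their backs; the gripper's body (76 mm by 85 mm) begins 54 mm behind the grasp point. The pads swing forward as they close: fully open they stand 13 mm farther back than shut.
Start: joints at [-1.244, 0.521, -0.036, 1.599, 0.021, 1.021, -0.113], TCP at [0.242, 0.576, 0.231] pointing down, gripper open.
Joint ranges: [-2.91, 2.91], [-0.3, 2.13], [-1.5, 1.42], [0.17, 2.43], [-1.26, 4.41], [0.16, 1.93], [-2.52, 2.52]. Speed limits (rad/s): [1.89, 1.89, 2.39, 2.39, 3.01, 3.01, 3.01].

### API

Orientations are given as [roll, pitch, yaw] about the fixed x, y, z axes, in that order (R = Rz(yaw) Ry(pitch) Rx(roll)).
In Python, from workcell import bot gives the robot as it stands.
- The arm moves only by the tool jog_arm, never from a script. Its argument "increments" is a list of rows, each an object of numbers: "wx", "wy", "wz": the turn, a rotation vector about the tool's x, y, z in degrees; "x", "y", "z": the shift along the tool's x, y, z in cm; "claw": the opening in per cent of the stroke, from 0 (shut) to 100 (fully open). A call has 1 to 10 rows; each row is the pose to reach, as a shift and turn from the pose measured when the call began, along the tool's axes at that moment; what a row does not reach only later rows make up. A row lasts 1/8 s, in which the tool goes at most 62.5 mm and 10.7 degrees, less where a joint would pass 70% of its speed; a pose out of reach is approached as far as the arm can. A call with a gripper value outside its range is refused whole. The fingers move at their own pace and stop on an object; "squeeze" is the grip in N (left out, the last holds). Time passes only in rows, so rows that repeat a pose let the fingers close. It gives the time, the measured TCP pose, the force and the opening at its end, in the units of the state.
- bot.observe(): the state, without advancing time (a new reading comes with each control period).
- bot.grab_frame(name): name is "scene" or "top" or "wrist"; returns a dict with "pixels" (420x560x3 uint8, red, green, blue), "fov_y" (degrees; the focal length in pixels is half the picture's height over the tangent of half this angle, whatever the lens; pixels are square), "cx", "cy" (the principal point, pixels), "origin" and "orientation" of the camera in the world. Camera axes: x right, y down, z forward; pixel columns grow to the right and rows downward; lengths in m; the calibration is good to about 2 mm. A picture is of the moment at which its call begins. There is no depth.
- bot.job_done(): hands the job in, once; it reports no verdict.
The state is a dict: "clock": time; "qpos": joint angles; "qd": joint speeds; "joint_efforts": joint torques, N m; "position": TCP position; "tool_rot": TCP orientation; "force": force on the tool from outside, world axes, zero at the start; "moment": the same for the moment, N m; "grip_width": finger opening in m.
Only numpy, scipy, OpenCV 4.12 (cv2) and the standard library are available. Lean on these libraries where they do the work, as an engineer would, in place of code of your own. Each camera call takes 0.05 s, during which the arm holds its last target.

## Working session

There is one attempt and no reset: what is moved stays moved. The work goes in short steps, Python scripts to look and compute and a tool call to move; the robot and the scene stay as the last step left them, time stands still between calls to the robot, and variables do not carry over. Pictures are saved under pics/ and viewed, and the job is handed in when it is done.

Besides the shell and the picture viewer there is one more tool, called as name(argument=value, ...), one argument or row to a line, values as JSON. jog_arm: Moves the arm, as the interface text tells. Its arguments: {"type":"object","properties":{"increments":{"type":"array","items":{"type":"object","properties":{"wx":{"type":"number"},"wy":{"type":"number"},"wz":{"type":"number"},"x":{"type":"number"},"y":{"type":"number"},"z":{"type":"number"},"claw":{"type":"number"}}}},"squeeze":{"type":"number"}},"required":["increments"]}

```bash
mkdir -p pics; ls
python3 - <<'E'
from workcell import bot
import cv2
s=bot.observe()
for k,v in s.items(): print(k,v)
for n in ("scene","top","wrist"):
    f=bot.grab_frame(n); cv2.imwrite(f"pics/{n}0.png",f["pixels"][:,:,::-1])
    print(n,{k:v for k,v in f.items() if k!="pixels"})
E
```

```text
pics
clock 0.0
qpos [-1.24419634  0.52203614 -0.03629254  1.59998155  0.02118243  1.02106968
 -0.11279303]
qd [ 0.00013539 -0.00100754 -0.00020249  0.00029186 -0.00136956  0.00098735
 -0.00058044]
joint_efforts [-1.43450641e-03 -9.27080297e+01  1.97911531e+00 -3.69945395e+01
  1.77473371e-02  7.89739599e-03  2.96108090e-05]
position [0.24146676 0.57612594 0.23072179]
tool_rot [3.14151273e+00 1.10751970e-03 1.17395340e+00]
force [-0.23948469  0.40750801 -0.52572445]
moment [ 0.06236727  0.01494474 -0.01869779]
grip_width 0.0854955050552115
scene {'fov_y': 49.383937050157364, 'cx': 274.5045459383661, 'cy': 217.59134975328683, 'origin': array([1.13075641, 0.56967099, 0.64603201]), 'orientation': array([-2.15425562,  0.01084626,  2.31557144])}
top {'fov_y': 43.22674703126394, 'cx': 289.0926938678633, 'cy': 203.41557321959615, 'origin': array([0.45042167, 0.05965454, 1.2383013 ]), 'orientation': array([-3.06869834, -0.02882073, -1.59074942])}
wrist {'fov_y': 66.29948570538414, 'cx': 277.4290788622483, 'cy': 209.5487681220925, 'origin': array([0.17362147, 0.60479174, 0.37319307]), 'orientation': array([2.85105940e+00, 4.40631676e-04, 1.17491913e+00])}
```

View pics/scene0.png

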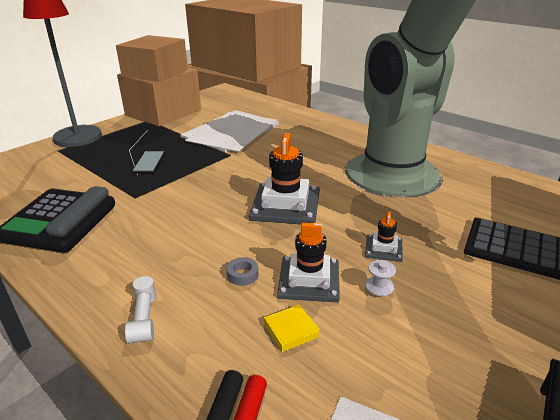

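View pics/top0.png

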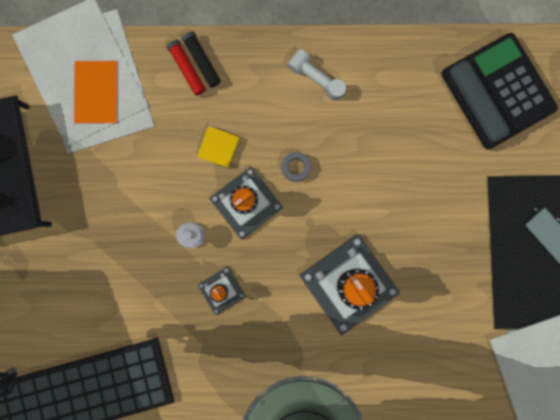

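View pics/wrist0.png

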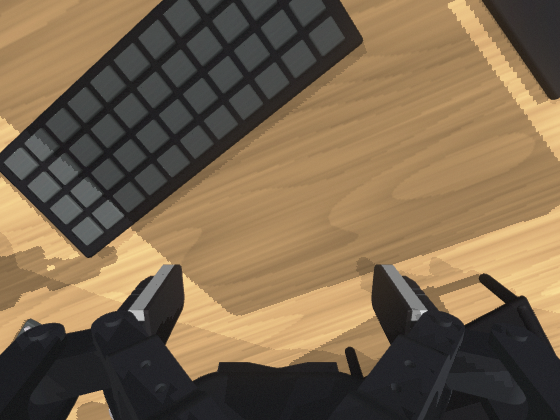

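The scene shows three dampers. The middle-sized one is at about (246,202) in top, between the hub (190,235), the tape (297,166) and the notepad (219,146).

```bash
cat > h.py <<'E'
import numpy as np, cv2
from workcell import bot
from scipy.spatial.transform import Rotation as R
def px2w(f,u,v,z):
    fl=420/2/np.tan(np.radians(f["fov_y"])/2)
    d=R.from_euler("xyz",f["orientation"]).as_matrix()@np.array([(u-f["cx"])/fl,(v-f["cy"])/fl,1])
    return f["origin"]+d*(z-f["origin"][2])/d[2]
def w2px(f,p):
    fl=420/2/np.tan(np.radians(f["fov_y"])/2)
    c=R.from_euler("xyz",f["orientation"]).as_matrix().T@(np.asarray(p)-f["origin"])
    return c[:2]/c[2]*fl+[f["cx"],f["cy"]]
def crop(f,u0,v0,w,h,s,name):
    im=f["pixels"][v0:v0+h,u0:u0+w,::-1]
    cv2.imwrite(name,cv2.resize(im,None,fx=s,fy=s,interpolation=cv2.INTER_CUBIC))
E
python3 - <<'E'
from h import *
f=bot.grab_frame("top"); crop(f,200,150,100,100,6,"pics/topc.png")
g=bot.grab_frame("scene"); crop(g,260,200,100,110,5,"pics/scc.png")
E
```

```text
(no output)
```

View pics/topc.png

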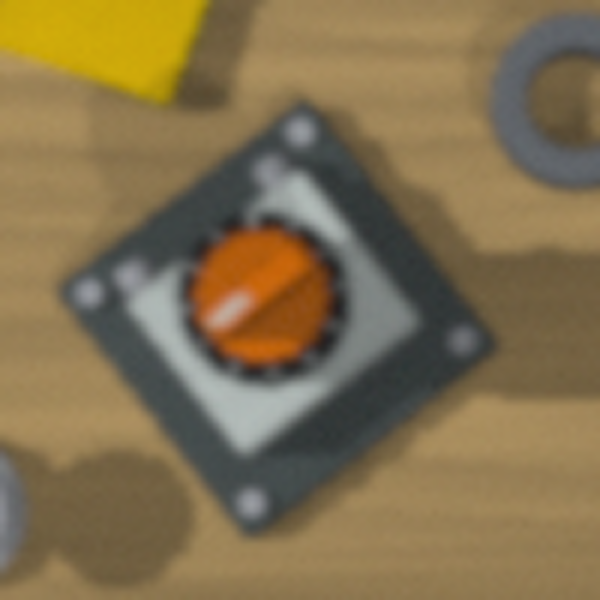

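View pics/scc.png

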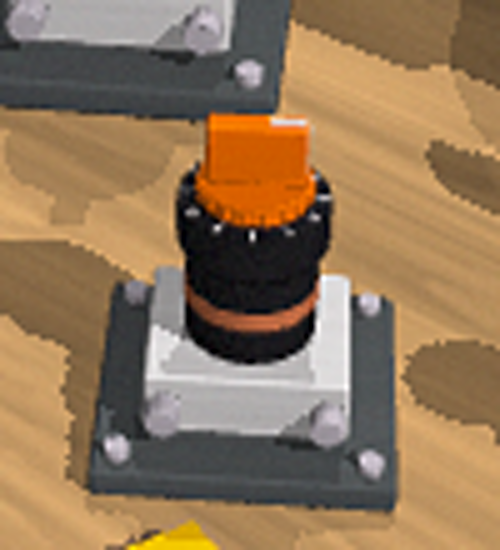

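Run:
```python
from h import *
f=bot.grab_frame("top");g=bot.grab_frame("scene")
T=lambda x,y,z:px2w(f,200+(x+.5)/6-.5,150+(y+.5)/6-.5,z)
S=lambda x,y,z:px2w(g,260+(x+.5)/5-.5,200+(y+.5)/5-.5,z)
C=[T(305,103,.014),T(62,290,.014),T(252,535,.014),T(495,345,.014)]
for i in range(4):
    d=C[(i+1)%4]-C[i];print(C[i],np.linalg.norm(d),np.degrees(np.arctan2(d[1],d[0])))
print("base c",np.mean(C,0))
print("cap c",T(266,297,.11), "w",np.linalg.norm(T(182,297,.11)-T(350,297,.11)))
a,b=T(212,322,.145),T(318,258,.145)
print("wing",a,b,np.linalg.norm(a-b),np.degrees(np.arctan2(*(a-b)[[1,0]])))
a,b=S(308,123,.145),S(208,115,.145)
print("wingS",a,b,(a+b)/2,np.linalg.norm(a-b),np.degrees(np.arctan2(*(a-b)[[1,0]])))
for n,x,y in(("hub",190,235),):print(n,px2w(f,x,y,.07))
print("tape",px2w(f,297,166,.02)); print("notes",px2w(f,219,146,.018))
```

```text
[0.6261574  0.11077562 0.014     ] 0.11813289234533007 126.95919499877631
[0.55513046 0.20517135 0.014     ] 0.11940566579209301 -143.1119643762565
[0.45962862 0.13349771 0.014     ] 0.1183867195442538 -52.9741618679224
[0.53091815 0.03898202 0.014     ] 0.11926791977127765 37.0098524534838
base c [0.54295866 0.12210667 0.014     ]
cap c [0.54315844 0.12161253 0.11      ] w 0.05955441524934479
wing [0.53198501 0.13833535 0.145     ] [0.55345141 0.10162171 0.145     ] 0.042528784976710164 120.31475391786695
wingS [0.53305524 0.13478798 0.145     ] [0.55466689 0.10223501 0.145     ] [0.54386106 0.1185115  0.145     ] 0.03907376132650792 123.57986382915617
hub [0.46962802 0.24269173 0.07      ]
tape [0.6253411  0.00269011 0.02      ]
notes [0.6752186  0.18261676 0.018     ]
```

```bash
cat >> h.py <<'E'
def plan(p,yaw_deg):
    """tool-frame shift (cm) and wz (deg) from now to p, tool down, yaw"""
    s=bot.observe(); M=R.from_euler("xyz",s["tool_rot"])
    G=R.from_euler("xyz",[np.pi,0,np.radians(yaw_deg)])
    print("shift cm",np.round(M.inv().apply(np.asarray(p)-s["position"])*100,2),"rot deg",np.round(np.degrees((M.inv()*G).as_rotvec()),2))
def st():
    s=bot.observe(); print("t",s["clock"],"pos",np.round(s["position"],4),"rpy",np.round(np.degrees(s["tool_rot"]),2),"F",np.round(s["force"],2),"M",np.round(s["moment"],3),"w",round(s["grip_width"],4),"q",np.round(s["qpos"],2))
E
python3 - <<'E'
from h import *
st(); plan([.5433,.121,.23],35)
E
```

```text
t 0.35 pos [0.2415 0.5764 0.2312] rpy [1.800e+02 2.000e-02 6.727e+01] F [ 0.48  1.08 -0.21] M [0.014 0.006 0.007] w 0.0854 q [-1.24  0.52 -0.04  1.6   0.02  1.02 -0.11]
shift cm [-30.34  45.43   0.13] rot deg [1.000e-02 2.000e-02 3.227e+01]
```

jog_arm(
  increments=[
    {"x":-3,"y":4.5,"wz":3},
    {"x":-7,"y":10.5,"wz":8},
    {"x":-11,"y":16.5,"wz":12},
    {"x":-15,"y":22.5,"wz":16},
    {"x":-19,"y":28.5,"wz":20},
    {"x":-23,"y":34.5,"wz":25},
    {"x":-27,"y":40.5,"wz":29},
    {"x":-30.3,"y":45.4,"wz":32.3},
    {"x":-30.3,"y":45.4,"wz":32.3},
    {"x":-30.3,"y":45.4,"wz":32.3},
  ],
)

```text
schema error: expected keys wx, wy, wz, x, y, z, claw
```

Run:
```python
from h import *
st(); f=bot.grab_frame("wrist"); print({k:v for k,v in f.items() if k!="pixels"})
cv2.imwrite("pics/w1.png",f["pixels"][:,:,::-1]); print(w2px(f,[.5433,.121,.145]),w2px(f,[.5433,.121,.118])); crop(f,160,200,240,180,3,"pics/w1c.png")
f=bot.grab_frame("top");crop(f,180,100,160,120,4,"pics/t1.png")
```

```text
t 0.35 pos [0.2415 0.5764 0.2312] rpy [1.800e+02 2.000e-02 6.727e+01] F [ 0.48  1.08 -0.21] M [0.014 0.006 0.007] w 0.0854 q [-1.24  0.52 -0.04  1.6   0.02  1.02 -0.11]
{'fov_y': 66.29948570538414, 'cx': 277.4290788622483, 'cy': 209.5487681220925, 'origin': array([0.1736648 , 0.60489544, 0.37356585]), 'orientation': array([ 2.85111175e+00, -2.88582444e-04,  1.17489720e+00])}
[ 13.28895119 591.96724761] [ 30.54197222 560.69897227]
```

View pics/w1.png

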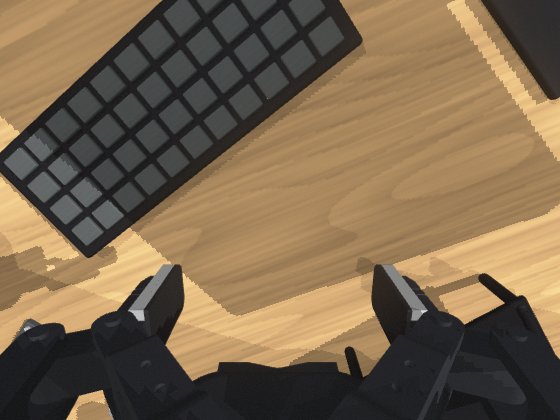

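View pics/w1c.png

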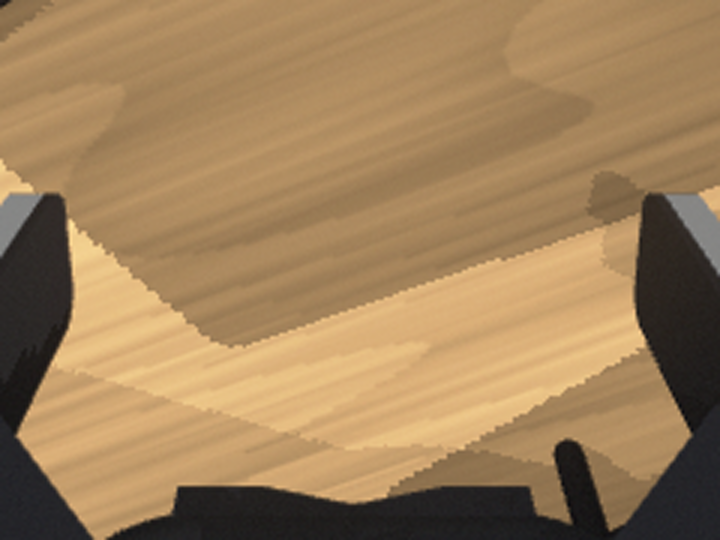

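The call was refused, and the arm did not move. Each row needs all the keys.

jog_arm(
  increments=[
    {"x":-3,"y":4.5,"z":0,"wx":0,"wy":0,"wz":3,"claw":100},
    {"x":-7,"y":10.5,"z":0,"wx":0,"wy":0,"wz":8,"claw":100},
    {"x":-11,"y":16.5,"z":0,"wx":0,"wy":0,"wz":12,"claw":100},
    {"x":-15,"y":22.5,"z":0,"wx":0,"wy":0,"wz":16,"claw":100},
    {"x":-19,"y":28.5,"z":0,"wx":0,"wy":0,"wz":20,"claw":100},
    {"x":-23,"y":34.5,"z":0,"wx":0,"wy":0,"wz":25,"claw":100},
    {"x":-27,"y":40.5,"z":0,"wx":0,"wy":0,"wz":29,"claw":100},
    {"x":-30.3,"y":45.4,"z":0,"wx":0,"wy":0,"wz":32.3,"claw":100},
    {"x":-30.3,"y":45.4,"z":0,"wx":0,"wy":0,"wz":32.3,"claw":100},
    {"x":-30.3,"y":45.4,"z":0,"wx":0,"wy":0,"wz":32.3,"claw":100},
  ],
)

```text
clock: 1.7
position: [0.5448, 0.1173, 0.2313]
tool_rot: [3.14, 0.0, 0.604]
force: [-0.7, 0.6, 0.0]
grip_width: 0.0854
```

Run:
```python
from h import *
st(); f=bot.grab_frame("wrist"); print({k:v for k,v in f.items() if k!="pixels"})
cv2.imwrite("pics/w2.png",f["pixels"][:,:,::-1]); print(w2px(f,[.5433,.121,.145]),w2px(f,[.5433,.121,.118]))
```

```text
t 1.7 pos [0.5448 0.1173 0.2313] rpy [1.799e+02 1.000e-02 3.462e+01] F [-0.69  0.61  0.01] M [ 0.027  0.02  -0.011] w 0.0854 q [-0.48  0.42  0.22  1.79 -0.11  0.94  0.39]
{'fov_y': 66.29948570538414, 'cx': 277.4290788622483, 'cy': 209.5487681220925, 'origin': array([0.50266088, 0.1778232 , 0.37359181]), 'orientation': array([ 2.84973973e+00, -2.10282000e-04,  6.05213970e-01])}
[278.8332598  211.06264106] [278.68928935 201.48483517]
```

View pics/w2.png

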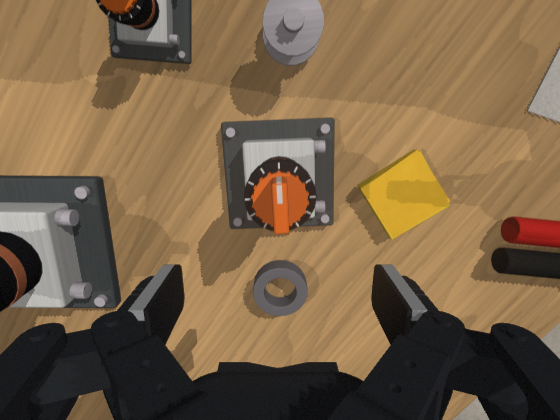

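Run:
```python
from h import *
f=bot.grab_frame("wrist"); crop(f,215,110,125,130,5,"pics/w2c.png")
```

```text
(no output)
```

View pics/w2c.png

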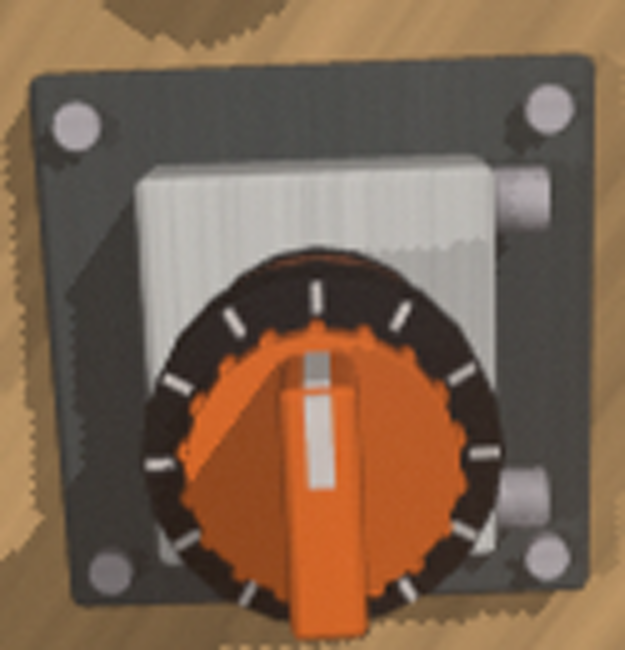

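Run:
```python
from h import *
f=bot.grab_frame("wrist")
W=lambda x,y,z:px2w(f,215+(x+.5)/5-.5,110+(y+.5)/5-.5,z)
A=[W(35,75,.014),W(592,57,.014),W(585,588,.014),W(75,605,.014)]
print(np.mean(A,0))
for i in range(4):
    d=A[(i+1)%4]-A[i];print(np.linalg.norm(d),np.degrees(np.arctan2(d[1],d[0])))
far=(W(282,388,.145)+W(352,385,.145))/2; near=(W(295,637,.145)+W(368,632,.145))/2
d=far-near;print("wing",far,near,(far+near)/2,np.linalg.norm(d),np.degrees(np.arctan2(d[1],d[0])))
print("thick",np.linalg.norm(W(282,388,.145)-W(352,385,.145)))
M=np.array([W(*p,.11) for p in[(317,297),(234,322),(402,316),(177,384),(461,374),(485,453),(159,464),(465,530),(187,543),(407,588),(248,594)]])
B=np.c_[2*M[:,:2],np.ones(len(M))];s=np.linalg.lstsq(B,(M[:,:2]**2).sum(1),rcond=None)[0]
c=s[:2];print("marks c",c,"r",np.sqrt(s[2]+c@c),np.round(np.degrees(np.arctan2(*(M[:,:2]-c).T[::-1])),1))
```

```text
[0.54260617 0.12479657 0.014     ]
0.12038414218346556 36.75698953176976
0.12159147250389997 -52.98338532531102
0.12128098747487259 -143.00525226773814
0.12209398499589187 126.59516704625342
wing [0.53041421 0.13990671 0.145     ] [0.5543463  0.10957155 0.145     ] [0.54238026 0.12473913 0.145     ] 0.038638927796686436 128.27071458256273
thick 0.010182109589319949
marks c [0.54283154 0.12376157] r 0.02764082575595835 [ 126.8  156.9   96.6 -173.1   67.2   37.  -143.1    7.7 -112.1  -22.6
  -82.8]
```

Run:
```python
from h import *
st(); plan([.543,.123,.121],37)
```

```text
t 1.85 pos [0.5428 0.1222 0.2312] rpy [-1.7997e+02  1.0000e-02  3.5000e+01] F [0.13 0.29 0.21] M [-0.004  0.006 -0.018] w 0.0852 q [-0.49  0.42  0.22  1.79 -0.11  0.94  0.39]
shift cm [ 0.06 -0.05 11.02] rot deg [-0.03  0.01 -2.  ]
```

Run:
```python
from h import *
f=bot.grab_frame("wrist"); crop(f,215,110,125,130,5,"pics/w3c.png"); st()
import pickle; pickle.dump(f,open("w3.pkl","wb"))
```

```text
t 1.9 pos [0.5427 0.1226 0.2313] rpy [-179.97    0.     35.05] F [-0.13  0.84 -0.28] M [-0.003 -0.001  0.013] w 0.0858 q [-0.49  0.42  0.22  1.79 -0.11  0.94  0.39]
```

View pics/w3c.png

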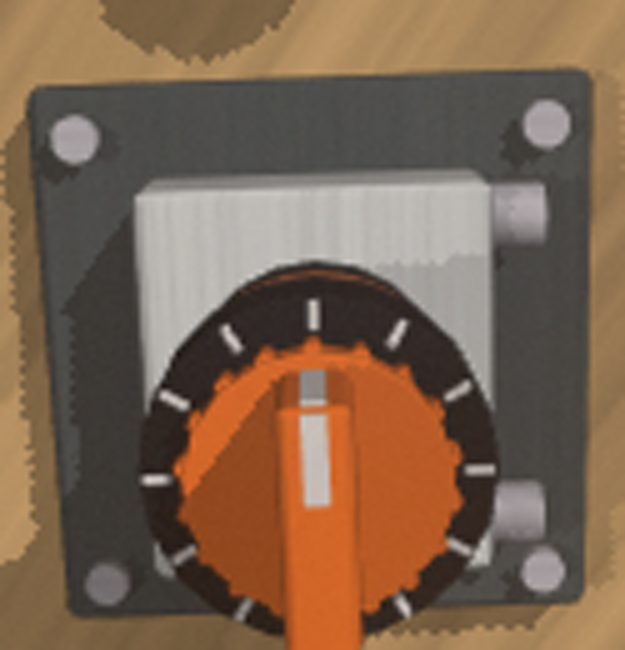

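Run:
```python
from h import *
import pickle; f=pickle.load(open("w3.pkl","rb"))
W=lambda x,y,z:px2w(f,215+(x+.5)/5-.5,110+(y+.5)/5-.5,z)
A=[W(31,90,.014),W(590,72,.014),W(582,603,.014),W(71,617,.014)]
print(np.mean(A,0))
M=np.array([W(*p,.11) for p in[(314,314),(231,338),(398,332),(173,399),(457,390),(480,469),(155,480),(460,547),(183,557),(403,604),(244,610)]])
B=np.c_[2*M[:,:2],np.ones(len(M))];s=np.linalg.lstsq(B,(M[:,:2]**2).sum(1),rcond=None)[0]
c=s[:2];print("marks c",c,"r",np.sqrt(s[2]+c@c),np.round(np.degrees(np.arctan2(*(M[:,:2]-c).T[::-1])),1))
plan([.543,.122,.121],37)
```

```text
[0.54357072 0.12258599 0.014     ]
marks c [0.54357401 0.12192382] r 0.027706555629749146 [ 126.4  156.5   96.7 -173.4   67.4   37.1 -143.     7.2 -112.6  -22.6
  -82.7]
shift cm [-1.000e-02  7.000e-02  1.103e+01] rot deg [-0.03  0.   -1.95]
```

The axis is at (0.5435, 0.122) and both cameras agree. The wing is at 127°, which is 37° + 90°, so the dial is 3 clicks open. Descending.

jog_arm(
  increments=[
    {"x":0,"y":0.05,"z":4,"wx":0,"wy":0,"wz":-2,"claw":100},
    {"x":0,"y":0.05,"z":8,"wx":0,"wy":0,"wz":-2,"claw":100},
    {"x":0,"y":0.05,"z":10.9,"wx":0,"wy":0,"wz":-2,"claw":100},
    {"x":0,"y":0.05,"z":10.9,"wx":0,"wy":0,"wz":-2,"claw":100},
    {"x":0,"y":0.05,"z":10.9,"wx":0,"wy":0,"wz":-2,"claw":100},
    {"x":0,"y":0.05,"z":10.9,"wx":0,"wy":0,"wz":-2,"claw":100},
  ],
)

```text
clock: 2.65
position: [0.5435, 0.1227, 0.1236]
tool_rot: [3.142, -0.002, 0.647]
force: [-0.1, -0.0, 0.7]
grip_width: 0.0853
```

Run:
```python
from h import *
st(); plan([.5435,.122,.122],37)
f=bot.grab_frame("wrist"); cv2.imwrite("pics/w4.png",f["pixels"][:,:,::-1])
```

```text
t 2.65 pos [0.5435 0.1227 0.1236] rpy [ 1.800e+02 -1.100e-01  3.707e+01] F [-0.14 -0.02  0.66] M [-0.022  0.006  0.028] w 0.0853 q [-0.45  0.56  0.17  1.88 -0.14  0.7   0.45]
shift cm [-0.04  0.05  0.16] rot deg [ 0.   -0.11  0.07]
```

View pics/w4.png

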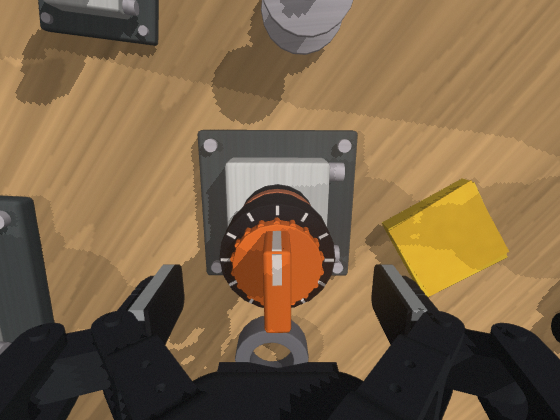

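The wing stands centred between the pads (column 277). Closing gently.

jog_arm(
  increments=[
    {"x":-0.03,"y":0.05,"z":0.15,"wx":0,"wy":0,"wz":0,"claw":40},
    {"x":-0.03,"y":0.05,"z":0.15,"wx":0,"wy":0,"wz":0,"claw":20},
    {"x":-0.03,"y":0.05,"z":0.15,"wx":0,"wy":0,"wz":0,"claw":5},
    {"x":-0.03,"y":0.05,"z":0.15,"wx":0,"wy":0,"wz":0,"claw":5},
    {"x":-0.03,"y":0.05,"z":0.15,"wx":0,"wy":0,"wz":0,"claw":5},
    {"x":-0.03,"y":0.05,"z":0.15,"wx":0,"wy":0,"wz":0,"claw":5},
    {"x":-0.03,"y":0.05,"z":0.15,"wx":0,"wy":0,"wz":0,"claw":5},
    {"x":-0.03,"y":0.05,"z":0.15,"wx":0,"wy":0,"wz":0,"claw":5},
  ],
  squeeze=25,
)

```text
clock: 3.7
position: [0.5437, 0.1221, 0.122]
tool_rot: [3.141, -0.002, 0.647]
force: [1.5, 0.9, 3.4]
grip_width: 0.0117
```

Run:
```python
from h import *
st(); plan([.5435,.122,.121],37)
```

```text
t 3.7 pos [0.5437 0.1221 0.122 ] rpy [ 1.7999e+02 -1.2000e-01  3.7070e+01] F [1.48 0.85 3.44] M [ 0.209 -0.237 -0.01 ] w 0.0117 q [-0.45  0.57  0.17  1.88 -0.14  0.7   0.45]
shift cm [-0.02 -0.    0.1 ] rot deg [ 0.01 -0.12  0.07]
```

jog_arm(
  increments=[
    {"x":0,"y":0,"z":0,"wx":0,"wy":0,"wz":4,"claw":5},
    {"x":0,"y":0,"z":0,"wx":0,"wy":0,"wz":10,"claw":5},
    {"x":0,"y":0,"z":0,"wx":0,"wy":0,"wz":16,"claw":5},
    {"x":0,"y":0,"z":0,"wx":0,"wy":0,"wz":22,"claw":5},
    {"x":0,"y":0,"z":0,"wx":0,"wy":0,"wz":28,"claw":5},
    {"x":0,"y":0,"z":0,"wx":0,"wy":0,"wz":30,"claw":5},
    {"x":0,"y":0,"z":0,"wx":0,"wy":0,"wz":30,"claw":5},
    {"x":0,"y":0,"z":0,"wx":0,"wy":0,"wz":30,"claw":5},
  ],
)

```text
clock: 4.7
position: [0.544, 0.1222, 0.1221]
tool_rot: [-3.141, -0.003, 0.125]
force: [4.8, 3.4, -1.5]
grip_width: 0.0111
```

Run:
```python
from h import *
st(); plan([.5435,.122,.122],7)
```

```text
t 4.7 pos [0.544  0.1222 0.1221] rpy [-1.7994e+02 -1.5000e-01  7.1900e+00] F [ 4.81  3.39 -1.49] M [ 0.449 -1.067 -0.044] w 0.0111 q [-0.55  0.58  0.32  1.89 -0.27  0.71  0.04]
shift cm [-0.05  0.02  0.01] rot deg [-0.06 -0.15  0.19]
```

jog_arm(
  increments=[
    {"x":0,"y":0,"z":0,"wx":0,"wy":0,"wz":4,"claw":5},
    {"x":0,"y":0,"z":0,"wx":0,"wy":0,"wz":10,"claw":5},
    {"x":0,"y":0,"z":0,"wx":0,"wy":0,"wz":16,"claw":5},
    {"x":0,"y":0,"z":0,"wx":0,"wy":0,"wz":22,"claw":5},
    {"x":0,"y":0,"z":0,"wx":0,"wy":0,"wz":28,"claw":5},
    {"x":0,"y":0,"z":0,"wx":0,"wy":0,"wz":30,"claw":5},
    {"x":0,"y":0,"z":0,"wx":0,"wy":0,"wz":30,"claw":5},
    {"x":0,"y":0,"z":0,"wx":0,"wy":0,"wz":30,"claw":5},
  ],
)

```text
clock: 5.7
position: [0.5444, 0.1222, 0.1221]
tool_rot: [-3.139, -0.002, -0.396]
force: [5.3, 1.2, -2.8]
grip_width: 0.0115
```

Run:
```python
from h import *
st(); f=bot.grab_frame("wrist"); crop(f,160,150,240,180,3,"pics/w5.png")
```

```text
t 5.7 pos [0.5444 0.1222 0.1221] rpy [-1.7986e+02 -1.4000e-01 -2.2700e+01] F [ 5.26  1.19 -2.77] M [ 0.237 -1.274 -0.01 ] w 0.0115 q [-0.65  0.61  0.46  1.89 -0.39  0.72 -0.36]
```

View pics/w5.png

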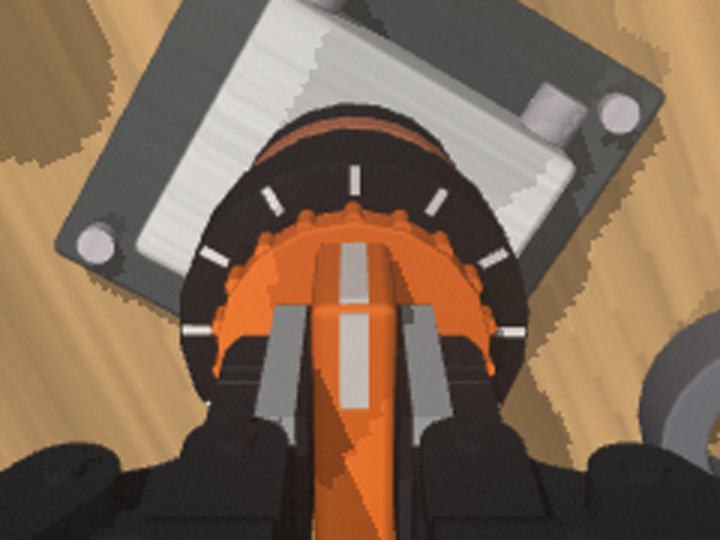

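The dial follows: the wing is vertical in the image, in line with a mark. Next is the last click, to dial angle 0.

jog_arm(
  increments=[
    {"x":0,"y":0,"z":0,"wx":0,"wy":0,"wz":4,"claw":5},
    {"x":0,"y":0,"z":0,"wx":0,"wy":0,"wz":10,"claw":5},
    {"x":0,"y":0,"z":0,"wx":0,"wy":0,"wz":16,"claw":5},
    {"x":0,"y":0,"z":0,"wx":0,"wy":0,"wz":22,"claw":5},
    {"x":0,"y":0,"z":0,"wx":0,"wy":0,"wz":28,"claw":5},
    {"x":0,"y":0,"z":0,"wx":0,"wy":0,"wz":30,"claw":5},
    {"x":0,"y":0,"z":0,"wx":0,"wy":0,"wz":30,"claw":5},
    {"x":0,"y":0,"z":0,"wx":0,"wy":0,"wz":30,"claw":5},
  ],
)

```text
clock: 6.75
position: [0.5448, 0.1219, 0.1221]
tool_rot: [-3.138, -0.001, -0.918]
force: [5.8, 0.3, -2.0]
grip_width: 0.0115
```

Run:
```python
from h import *
st()
```

```text
t 6.75 pos [0.5448 0.1219 0.1221] rpy [-1.7979e+02 -8.0000e-02 -5.2600e+01] F [ 5.77  0.31 -2.01] M [-0.055 -1.196 -0.03 ] w 0.0115 q [-0.74  0.65  0.6   1.9  -0.52  0.75 -0.76]
```

jog_arm(
  increments=[
    {"x":0,"y":0,"z":0,"wx":0,"wy":0,"wz":1,"claw":5},
    {"x":0,"y":0,"z":0,"wx":0,"wy":0,"wz":2,"claw":5},
    {"x":0,"y":0,"z":0,"wx":0,"wy":0,"wz":3,"claw":5},
    {"x":0,"y":0,"z":0,"wx":0,"wy":0,"wz":3,"claw":5},
  ],
)

```text
clock: 7.25
position: [0.5448, 0.1219, 0.1221]
tool_rot: [-3.138, -0.001, -0.971]
force: [4.5, 0.2, -0.6]
grip_width: 0.0117
```

Run:
```python
from h import *
st()
```

```text
t 7.25 pos [0.5448 0.1219 0.1221] rpy [-1.7978e+02 -8.0000e-02 -5.5610e+01] F [ 4.49  0.22 -0.62] M [ 0.065 -0.898 -0.016] w 0.0117 q [-0.75  0.65  0.62  1.9  -0.54  0.76 -0.8 ]
```

jog_arm(
  increments=[
    {"x":0,"y":0,"z":0,"wx":0,"wy":0,"wz":1,"claw":5},
    {"x":0,"y":0,"z":0,"wx":0,"wy":0,"wz":2,"claw":5},
    {"x":0,"y":0,"z":0,"wx":0,"wy":0,"wz":2,"claw":5},
  ],
)

```text
clock: 7.62
position: [0.5448, 0.1219, 0.122]
tool_rot: [-3.138, -0.001, -1.006]
force: [3.6, 0.6, -1.5]
grip_width: 0.0116
```

```bash
cat > m.py <<'E'
from h import *
s=bot.observe(); print(s["clock"],"yaw",np.degrees(s["tool_rot"])[2].round(2),"F",s["force"].round(1),"M",s["moment"].round(3), "tau7",s["joint_efforts"][6].round(3), s["position"].round(4))
E
python3 m.py
```

```text
7.625 yaw -57.62 F [ 3.6  0.6 -1.5] M [ 0.081 -0.901 -0.003] tau7 -0.255 [0.5448 0.1219 0.122 ]
```

jog_arm(
  increments=[
    {"x":0,"y":0,"z":0,"wx":0,"wy":0,"wz":1,"claw":5},
    {"x":0,"y":0,"z":0,"wx":0,"wy":0,"wz":2,"claw":5},
    {"x":0,"y":0,"z":0,"wx":0,"wy":0,"wz":2,"claw":5},
  ],
)

```text
clock: 8.0
position: [0.5449, 0.1219, 0.1221]
tool_rot: [-3.138, -0.001, -1.041]
force: [4.6, 0.5, 0.2]
grip_width: 0.0115
```

```bash
python3 m.py
```

```text
8.0 yaw -59.65 F [4.6 0.5 0.2] M [ 0.01  -0.905 -0.021] tau7 -0.257 [0.5449 0.1219 0.1221]
```

jog_arm(
  increments=[
    {"x":0,"y":0,"z":0,"wx":0,"wy":0,"wz":1,"claw":5},
    {"x":0,"y":0,"z":0,"wx":0,"wy":0,"wz":2,"claw":5},
    {"x":0,"y":0,"z":0,"wx":0,"wy":0,"wz":2,"claw":5},
  ],
)

```text
clock: 8.38
position: [0.5448, 0.1218, 0.122]
tool_rot: [-3.138, -0.001, -1.076]
force: [4.1, -0.8, -1.1]
grip_width: 0.0112
```

```bash
python3 m.py
```

```text
8.375 yaw -61.67 F [ 4.1 -0.8 -1.1] M [-0.032 -1.037 -0.034] tau7 -0.257 [0.5448 0.1218 0.122 ]
```

jog_arm(
  increments=[
    {"x":0,"y":0,"z":0,"wx":0,"wy":0,"wz":1,"claw":5},
    {"x":0,"y":0,"z":0,"wx":0,"wy":0,"wz":2,"claw":5},
    {"x":0,"y":0,"z":0,"wx":0,"wy":0,"wz":2,"claw":5},
  ],
)

```text
clock: 8.75
position: [0.5449, 0.1218, 0.122]
tool_rot: [-3.138, -0.001, -1.112]
force: [4.4, -0.5, -0.5]
grip_width: 0.0116
```

```bash
python3 m.py
```

```text
8.75 yaw -63.7 F [ 4.4 -0.5 -0.5] M [-0.054 -0.9    0.004] tau7 -0.257 [0.5449 0.1218 0.122 ]
```

jog_arm(
  increments=[
    {"x":0,"y":0,"z":0,"wx":0,"wy":0,"wz":1,"claw":5},
    {"x":0,"y":0,"z":0,"wx":0,"wy":0,"wz":2,"claw":5},
    {"x":0,"y":0,"z":0,"wx":0,"wy":0,"wz":2,"claw":5},
  ],
)

```text
clock: 9.12
position: [0.5449, 0.1218, 0.1221]
tool_rot: [-3.138, -0.001, -1.147]
force: [5.0, -0.7, -0.1]
grip_width: 0.0114
```

```bash
python3 m.py
```

```text
9.125 yaw -65.72 F [ 5.  -0.7 -0.1] M [-0.091 -0.972  0.001] tau7 -0.257 [0.5449 0.1218 0.1221]
```

jog_arm(
  increments=[
    {"x":0,"y":0,"z":0,"wx":0,"wy":0,"wz":1,"claw":5},
    {"x":0,"y":0,"z":0,"wx":0,"wy":0,"wz":2,"claw":5},
    {"x":0,"y":0,"z":0,"wx":0,"wy":0,"wz":2,"claw":5},
  ],
)

```text
clock: 9.5
position: [0.5449, 0.1218, 0.1221]
tool_rot: [-3.138, -0.001, -1.182]
force: [5.2, -0.3, -0.7]
grip_width: 0.0111
```

```bash
python3 m.py
```

```text
9.5 yaw -67.75 F [ 5.2 -0.3 -0.7] M [-0.133 -1.082  0.01 ] tau7 -0.258 [0.5449 0.1218 0.1221]
```

jog_arm(
  increments=[
    {"x":0,"y":0,"z":0,"wx":0,"wy":0,"wz":1,"claw":5},
    {"x":0,"y":0,"z":0,"wx":0,"wy":0,"wz":2,"claw":5},
    {"x":0,"y":0,"z":0,"wx":0,"wy":0,"wz":2,"claw":5},
  ],
)

```text
clock: 9.88
position: [0.5449, 0.1217, 0.122]
tool_rot: [-3.138, -0.001, -1.218]
force: [4.6, -0.6, -0.3]
grip_width: 0.0112
```

```bash
python3 m.py
```

```text
9.875 yaw -69.79 F [ 4.6 -0.6 -0.3] M [-0.219 -1.002  0.038] tau7 -0.219 [0.5449 0.1217 0.122 ]
```

Both mz and tau7 rose by about 0.04 N m, so contact is starting. Moving in smaller steps.

jog_arm(
  increments=[
    {"x":0,"y":0,"z":0,"wx":0,"wy":0,"wz":0.5,"claw":5},
    {"x":0,"y":0,"z":0,"wx":0,"wy":0,"wz":1,"claw":5},
    {"x":0,"y":0,"z":0,"wx":0,"wy":0,"wz":1,"claw":5},
  ],
)

```text
clock: 10.25
position: [0.5449, 0.1218, 0.1221]
tool_rot: [-3.138, -0.001, -1.236]
force: [5.0, -0.9, -0.2]
grip_width: 0.0114
```

```bash
python3 m.py
```

```text
10.25 yaw -70.81 F [ 5.  -0.9 -0.2] M [-0.208 -0.989 -0.047] tau7 -0.107 [0.5449 0.1218 0.1221]
```

Run:
```python
from h import *
a=[]
for i in range(12):
    f=bot.grab_frame("wrist"); s=bot.observe(); a.append(np.r_[s["moment"],s["force"],s["joint_efforts"][6],s["tool_rot"][2]])
a=np.array(a); print(a[:,[2,6]].round(3).tolist()); print(a.mean(0).round(4),a.std(0).round(4))
crop(f,160,150,240,180,3,"pics/w6.png")
```

```text
[[-0.008, -0.048], [0.038, -0.017], [-0.02, -0.005], [-0.075, 0.003], [-0.014, 0.005], [0.021, 0.006], [0.01, 0.006], [-0.007, 0.006], [-0.028, 0.006], [0.039, 0.005], [-0.004, 0.005], [0.016, 0.006]]
[-1.7470e-01 -1.0039e+00 -2.7000e-03  4.7596e+00 -8.5470e-01 -9.1540e-01
 -1.9000e-03 -1.2355e+00] [3.220e-02 3.560e-02 2.990e-02 5.725e-01 5.673e-01 4.651e-01 1.530e-02
 1.000e-04]
```

View pics/w6.png

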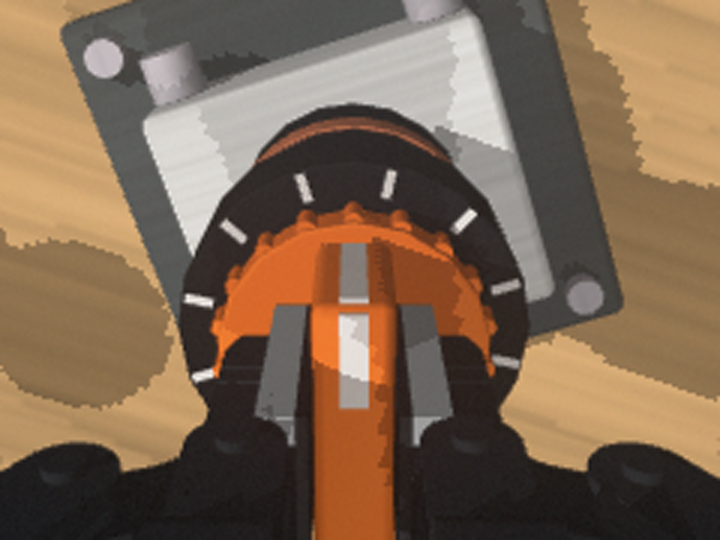

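Averaged, mz is about 0. That was only joint 7 settling, so the dial is still running free. I'll average several readings per step from here.

Create m.py:
```python
from h import *
import sys
n=int(sys.argv[1]) if len(sys.argv)>1 else 6
a=[]
for i in range(n):
    bot.grab_frame("wrist"); s=bot.observe(); a.append([s["moment"][2],s["joint_efforts"][6]])
a=np.array(a); print(s["clock"],"yaw",np.degrees(s["tool_rot"])[2].round(2),"mz %.3f"%a[:,0].mean(),"+-%.3f"%(.03/n**.5),"tau7",a[:,1].round(3),s["force"].round(1))
```

```text
(no output)
```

jog_arm(
  increments=[
    {"x":0,"y":0,"z":0,"wx":0,"wy":0,"wz":1,"claw":5},
    {"x":0,"y":0,"z":0,"wx":0,"wy":0,"wz":2,"claw":5},
    {"x":0,"y":0,"z":0,"wx":0,"wy":0,"wz":2,"claw":5},
  ],
)

```text
clock: 11.22
position: [0.5449, 0.1217, 0.122]
tool_rot: [-3.138, -0.001, -1.271]
force: [4.1, -1.7, -0.2]
grip_width: 0.0114
```

```bash
python3 m.py
```

```text
11.525 yaw -72.8 mz -0.017 +-0.012 tau7 [-0.079 -0.018  0.     0.005  0.005  0.005] [ 4.9 -1.  -0.5]
```

jog_arm(
  increments=[
    {"x":0,"y":0,"z":0,"wx":0,"wy":0,"wz":1,"claw":5},
    {"x":0,"y":0,"z":0,"wx":0,"wy":0,"wz":2,"claw":5},
    {"x":0,"y":0,"z":0,"wx":0,"wy":0,"wz":2,"claw":5},
  ],
)

```text
clock: 11.9
position: [0.5449, 0.1217, 0.1221]
tool_rot: [-3.138, -0.001, -1.306]
force: [4.9, -0.2, -1.6]
grip_width: 0.0111
```

```bash
python3 m.py
```

```text
12.2 yaw -74.8 mz 0.001 +-0.012 tau7 [-0.059 -0.011  0.002  0.005  0.006  0.006] [ 5.  -0.8 -1.1]
```

jog_arm(
  increments=[
    {"x":0,"y":0,"z":0,"wx":0,"wy":0,"wz":1,"claw":5},
    {"x":0,"y":0,"z":0,"wx":0,"wy":0,"wz":2,"claw":5},
    {"x":0,"y":0,"z":0,"wx":0,"wy":0,"wz":2,"claw":5},
  ],
)

```text
clock: 12.58
position: [0.5449, 0.1217, 0.1221]
tool_rot: [-3.137, -0.001, -1.341]
force: [5.0, -0.4, -0.7]
grip_width: 0.0114
```

```bash
python3 m.py
```

```text
12.875 yaw -76.81 mz -0.018 +-0.012 tau7 [-0.058 -0.011  0.002  0.005  0.006  0.006] [ 5.3 -0.3 -0.4]
```

jog_arm(
  increments=[
    {"x":0,"y":0,"z":0,"wx":0,"wy":0,"wz":1,"claw":5},
    {"x":0,"y":0,"z":0,"wx":0,"wy":0,"wz":2,"claw":5},
    {"x":0,"y":0,"z":0,"wx":0,"wy":0,"wz":2,"claw":5},
  ],
)

```text
clock: 13.25
position: [0.545, 0.1216, 0.1221]
tool_rot: [-3.137, -0.001, -1.376]
force: [4.6, -0.5, -1.2]
grip_width: 0.0116
```

```bash
python3 m.py
```

```text
13.55 yaw -78.81 mz -0.022 +-0.012 tau7 [-0.058 -0.011  0.002  0.005  0.006  0.006] [ 5.  -0.4 -0.1]
```

jog_arm(
  increments=[
    {"x":0,"y":0,"z":0,"wx":0,"wy":0,"wz":1,"claw":5},
    {"x":0,"y":0,"z":0,"wx":0,"wy":0,"wz":2,"claw":5},
    {"x":0,"y":0,"z":0,"wx":0,"wy":0,"wz":2,"claw":5},
  ],
)

```text
clock: 13.92
position: [0.545, 0.1216, 0.1221]
tool_rot: [-3.137, -0.0, -1.411]
force: [4.9, -1.7, 0.1]
grip_width: 0.0115
```

```bash
python3 m.py
```

```text
14.225 yaw -80.82 mz 0.008 +-0.012 tau7 [-0.069 -0.014  0.001  0.005  0.006  0.006] [ 5.3 -0.7 -0.1]
```

jog_arm(
  increments=[
    {"x":0,"y":0,"z":0,"wx":0,"wy":0,"wz":1,"claw":5},
    {"x":0,"y":0,"z":0,"wx":0,"wy":0,"wz":2,"claw":5},
    {"x":0,"y":0,"z":0,"wx":0,"wy":0,"wz":2,"claw":5},
  ],
)

```text
clock: 14.6
position: [0.545, 0.1216, 0.1221]
tool_rot: [-3.137, -0.0, -1.446]
force: [5.4, -1.8, -1.5]
grip_width: 0.0114
```

```bash
python3 m.py
```

```text
14.9 yaw -82.81 mz 0.001 +-0.012 tau7 [-0.068 -0.014  0.002  0.006  0.006  0.006] [ 5.  -1.6 -1.5]
```

jog_arm(
  increments=[
    {"x":0,"y":0,"z":0,"wx":0,"wy":0,"wz":1,"claw":5},
    {"x":0,"y":0,"z":0,"wx":0,"wy":0,"wz":2,"claw":5},
    {"x":0,"y":0,"z":0,"wx":0,"wy":0,"wz":2,"claw":5},
  ],
)

```text
clock: 15.28
position: [0.545, 0.1215, 0.1221]
tool_rot: [-3.137, -0.0, -1.481]
force: [4.4, -1.2, -1.7]
grip_width: 0.0112
```

```bash
python3 m.py
```

```text
15.575 yaw -84.81 mz 0.001 +-0.012 tau7 [-0.064 -0.012  0.002  0.005  0.006  0.006] [ 4.9 -0.4 -1.5]
```

jog_arm(
  increments=[
    {"x":0,"y":0,"z":0,"wx":0,"wy":0,"wz":1,"claw":5},
    {"x":0,"y":0,"z":0,"wx":0,"wy":0,"wz":2,"claw":5},
    {"x":0,"y":0,"z":0,"wx":0,"wy":0,"wz":2,"claw":5},
  ],
)

```text
clock: 15.95
position: [0.545, 0.1215, 0.122]
tool_rot: [-3.137, -0.0, -1.515]
force: [5.7, -1.6, 0.2]
grip_width: 0.0115
```

```bash
python3 m.py
```

```text
16.25 yaw -86.8 mz -0.001 +-0.012 tau7 [-0.066 -0.013  0.002  0.006  0.006  0.006] [ 4.8 -1.4  0.1]
```

jog_arm(
  increments=[
    {"x":0,"y":0,"z":0,"wx":0,"wy":0,"wz":1,"claw":5},
    {"x":0,"y":0,"z":0,"wx":0,"wy":0,"wz":2,"claw":5},
    {"x":0,"y":0,"z":0,"wx":0,"wy":0,"wz":2,"claw":5},
  ],
)

```text
clock: 16.62
position: [0.545, 0.1215, 0.1221]
tool_rot: [-3.137, 0.0, -1.55]
force: [5.3, -1.5, -1.2]
grip_width: 0.0116
```

```bash
python3 m.py
```

```text
16.925 yaw -88.78 mz 0.005 +-0.012 tau7 [-0.065 -0.013  0.002  0.006  0.007  0.007] [ 5.1 -1.7 -1.5]
```

jog_arm(
  increments=[
    {"x":0,"y":0,"z":0,"wx":0,"wy":0,"wz":1,"claw":5},
    {"x":0,"y":0,"z":0,"wx":0,"wy":0,"wz":2,"claw":5},
    {"x":0,"y":0,"z":0,"wx":0,"wy":0,"wz":2,"claw":5},
  ],
)

```text
clock: 17.3
position: [0.545, 0.1215, 0.1221]
tool_rot: [-3.137, 0.0, -1.585]
force: [4.3, -1.3, -0.5]
grip_width: 0.0115
```

```bash
python3 m.py
```

```text
17.6 yaw -90.77 mz -0.007 +-0.012 tau7 [-0.064 -0.012  0.002  0.006  0.007  0.007] [ 5.1 -1.6  0.1]
```

jog_arm(
  increments=[
    {"x":0,"y":0,"z":0,"wx":0,"wy":0,"wz":1,"claw":5},
    {"x":0,"y":0,"z":0,"wx":0,"wy":0,"wz":2,"claw":5},
    {"x":0,"y":0,"z":0,"wx":0,"wy":0,"wz":2,"claw":5},
  ],
)

```text
clock: 17.98
position: [0.545, 0.1214, 0.1221]
tool_rot: [-3.137, 0.0, -1.619]
force: [4.9, -2.0, 0.2]
grip_width: 0.0115
```

```bash
python3 m.py
```

```text
18.275 yaw -92.75 mz 0.000 +-0.012 tau7 [-0.064 -0.012  0.003  0.006  0.007  0.007] [ 5.6 -1.3 -0.6]
```

jog_arm(
  increments=[
    {"x":0,"y":0,"z":0,"wx":0,"wy":0,"wz":1,"claw":5},
    {"x":0,"y":0,"z":0,"wx":0,"wy":0,"wz":2,"claw":5},
    {"x":0,"y":0,"z":0,"wx":0,"wy":0,"wz":2,"claw":5},
  ],
)

```text
clock: 18.65
position: [0.545, 0.1214, 0.1221]
tool_rot: [-3.137, 0.001, -1.654]
force: [5.6, -0.8, -0.1]
grip_width: 0.0118
```

```bash
python3 m.py; python3 -c "
from h import *
f=bot.grab_frame('wrist'); crop(f,160,150,240,180,3,'pics/w7.png')"
```

```text
18.95 yaw -94.73 mz -0.001 +-0.012 tau7 [-0.076 -0.025 -0.01  -0.007 -0.006 -0.006] [ 5.5 -2.3 -0.5]
```

View pics/w7.png

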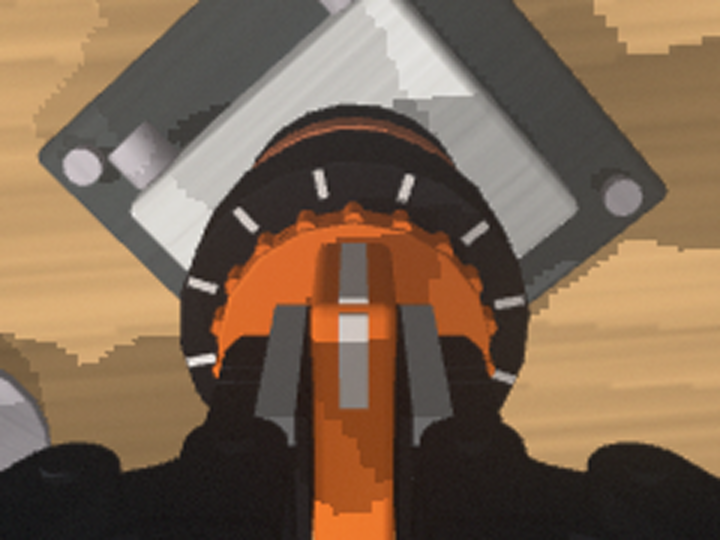

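Settled tau7 moved from +0.007 to -0.006, which is the right sign for first contact. Moving 1°.

jog_arm(
  increments=[
    {"x":0,"y":0,"z":0,"wx":0,"wy":0,"wz":0.5,"claw":5},
    {"x":0,"y":0,"z":0,"wx":0,"wy":0,"wz":1,"claw":5},
    {"x":0,"y":0,"z":0,"wx":0,"wy":0,"wz":1,"claw":5},
  ],
)

```text
clock: 19.38
position: [0.5449, 0.1213, 0.122]
tool_rot: [-3.137, 0.001, -1.671]
force: [6.7, -0.7, 0.4]
grip_width: 0.0114
```

```bash
python3 m.py 8
```

```text
19.775 yaw -95.71 mz 0.015 +-0.011 tau7 [-0.055 -0.031 -0.024 -0.023 -0.023 -0.023 -0.023 -0.023] [ 4.1 -1.3 -0.4]
```

jog_arm(
  increments=[
    {"x":0,"y":0,"z":0,"wx":0,"wy":0,"wz":0.5,"claw":5},
    {"x":0,"y":0,"z":0,"wx":0,"wy":0,"wz":1,"claw":5},
    {"x":0,"y":0,"z":0,"wx":0,"wy":0,"wz":1,"claw":5},
  ],
)

```text
clock: 20.15
position: [0.5449, 0.1214, 0.122]
tool_rot: [-3.137, 0.001, -1.688]
force: [5.3, -1.8, -0.3]
grip_width: 0.0115
```

```bash
python3 m.py 8
```

```text
20.55 yaw -96.69 mz 0.028 +-0.011 tau7 [-0.075 -0.052 -0.045 -0.044 -0.043 -0.043 -0.043 -0.043] [ 3.9 -0.2 -0.7]
```

jog_arm(
  increments=[
    {"x":0,"y":0,"z":0,"wx":0,"wy":0,"wz":0.8,"claw":5},
    {"x":0,"y":0,"z":0,"wx":0,"wy":0,"wz":1.5,"claw":5},
    {"x":0,"y":0,"z":0,"wx":0,"wy":0,"wz":1.5,"claw":5},
  ],
)

```text
clock: 20.92
position: [0.545, 0.1213, 0.1221]
tool_rot: [-3.137, 0.001, -1.713]
force: [5.6, -1.2, -0.4]
grip_width: 0.0114
```

```bash
python3 m.py 10
```

```text
21.425 yaw -98.16 mz 0.092 +-0.009 tau7 [-0.124 -0.091 -0.082 -0.079 -0.079 -0.079 -0.079 -0.079 -0.079 -0.079] [ 4.8 -1.2 -0.9]
```

Both signals now show about 0.09 N m and rising. One more degree for certainty, still far below 0.27.

jog_arm(
  increments=[
    {"x":0,"y":0,"z":0,"wx":0,"wy":0,"wz":0.6,"claw":5},
    {"x":0,"y":0,"z":0,"wx":0,"wy":0,"wz":1.2,"claw":5},
    {"x":0,"y":0,"z":0,"wx":0,"wy":0,"wz":1.2,"claw":5},
  ],
)

```text
clock: 21.8
position: [0.545, 0.1213, 0.1221]
tool_rot: [-3.137, 0.001, -1.734]
force: [5.0, -0.9, -0.5]
grip_width: 0.0116
```

```bash
python3 m.py 8;python3 -c "
from h import *
f=bot.grab_frame('wrist'); crop(f,160,150,240,180,3,'pics/w8.png');st()"
```

```text
22.2 yaw -99.34 mz 0.116 +-0.011 tau7 [-0.148 -0.119 -0.112 -0.11  -0.11  -0.11  -0.11  -0.11 ] [ 4.7 -1.5 -0.4]
t 22.25 pos [0.545  0.1214 0.1221] rpy [-1.7976e+02  6.0000e-02 -9.9340e+01] F [ 5.2  -1.34 -1.5 ] M [-0.207 -1.006  0.143] w 0.0115 q [-0.87  0.73  0.82  1.9  -0.72  0.83 -1.4 ]
```

View pics/w8.png

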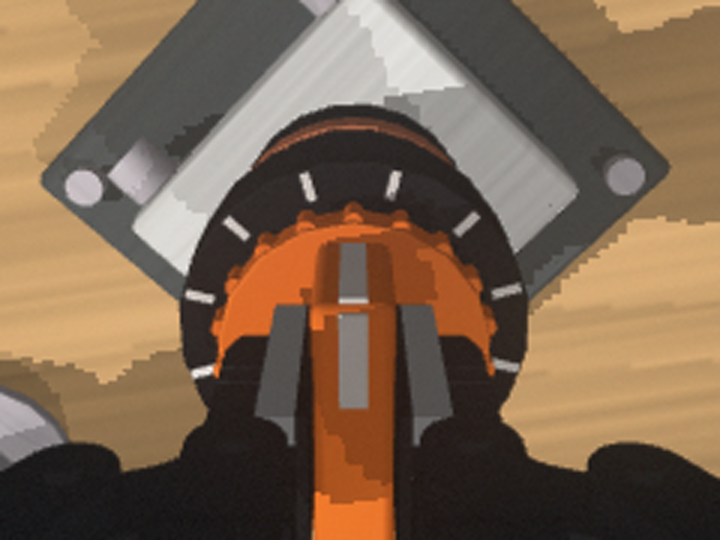

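The dial was against the stop at 0.12 N m for over 0.4 s. Now backing off counter-clockwise to tool yaw 67° (dial 120°).

jog_arm(
  increments=[
    {"x":0,"y":0,"z":0,"wx":0,"wy":0,"wz":-5,"claw":5},
    {"x":0,"y":0,"z":0,"wx":0,"wy":0,"wz":-12,"claw":5},
    {"x":0,"y":0,"z":0,"wx":0,"wy":0,"wz":-19,"claw":5},
    {"x":0,"y":0,"z":0,"wx":0,"wy":0,"wz":-26,"claw":5},
    {"x":0,"y":0,"z":0,"wx":0,"wy":0,"wz":-33,"claw":5},
    {"x":0,"y":0,"z":0,"wx":0,"wy":0,"wz":-40,"claw":5},
    {"x":0,"y":0,"z":0,"wx":0,"wy":0,"wz":-46,"claw":5},
    {"x":0,"y":0,"z":0,"wx":0,"wy":0,"wz":-46,"claw":5},
    {"x":0,"y":0,"z":0,"wx":0,"wy":0,"wz":-46,"claw":5},
  ],
)

```text
clock: 23.38
position: [0.5448, 0.1219, 0.1221]
tool_rot: [-3.138, -0.002, -0.931]
force: [4.5, 3.6, -0.0]
grip_width: 0.0117
```

```bash
python3 m.py 6;python3 -c "
from h import *
st()"
```

```text
23.675 yaw -53.33 mz 0.005 +-0.012 tau7 [-0.004 -0.004 -0.     0.001  0.001  0.002] [4.  3.9 0.2]
t 23.675 pos [0.5448 0.1219 0.122 ] rpy [-1.7979e+02 -1.0000e-01 -5.3330e+01] F [3.99 3.94 0.23] M [ 0.795 -0.636  0.022] w 0.0114 q [-0.75  0.65  0.61  1.9  -0.53  0.75 -0.77]
```

jog_arm(
  increments=[
    {"x":0,"y":0,"z":0,"wx":0,"wy":0,"wz":-5,"claw":5},
    {"x":0,"y":0,"z":0,"wx":0,"wy":0,"wz":-12,"claw":5},
    {"x":0,"y":0,"z":0,"wx":0,"wy":0,"wz":-19,"claw":5},
    {"x":0,"y":0,"z":0,"wx":0,"wy":0,"wz":-26,"claw":5},
    {"x":0,"y":0,"z":0,"wx":0,"wy":0,"wz":-33,"claw":5},
    {"x":0,"y":0,"z":0,"wx":0,"wy":0,"wz":-40,"claw":5},
    {"x":0,"y":0,"z":0,"wx":0,"wy":0,"wz":-47,"claw":5},
    {"x":0,"y":0,"z":0,"wx":0,"wy":0,"wz":-54,"claw":5},
    {"x":0,"y":0,"z":0,"wx":0,"wy":0,"wz":-60,"claw":5},
    {"x":0,"y":0,"z":0,"wx":0,"wy":0,"wz":-60,"claw":5},
  ],
)

```text
clock: 24.92
position: [0.5441, 0.1222, 0.122]
tool_rot: [-3.14, -0.003, 0.116]
force: [-3.4, 4.9, 4.7]
grip_width: 0.0113
```

```bash
python3 m.py 6;python3 -c "
from h import *
st(); f=bot.grab_frame('wrist'); crop(f,160,150,240,180,3,'pics/w9.png')"
```

```text
25.225 yaw 6.53 mz 0.008 +-0.012 tau7 [ 0.572  0.104  0.013 -0.003 -0.003 -0.002] [-3.4  3.4  6.1]
t 25.225 pos [0.5442 0.1222 0.122 ] rpy [-1.7996e+02 -1.6000e-01  6.5300e+00] F [-3.45  3.35  6.09] M [0.889 0.901 0.04 ] w 0.0112 q [-0.56  0.58  0.32  1.89 -0.27  0.71  0.04]
```

View pics/w9.png

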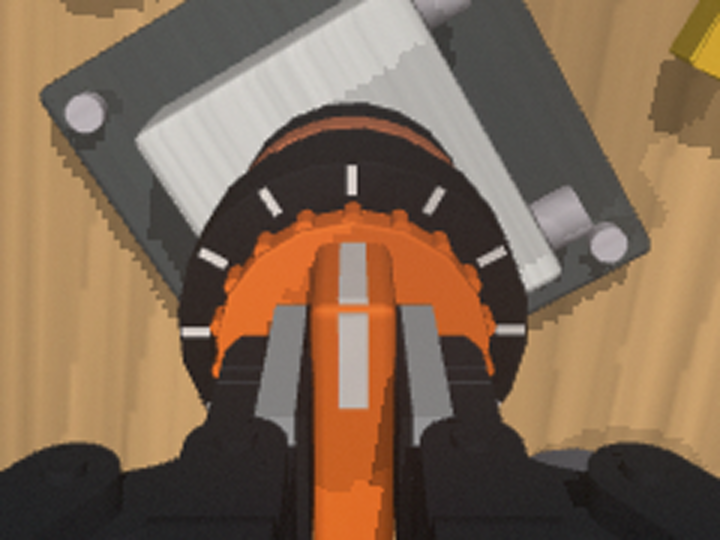

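The dial is at 60° (second click), with the wing on a mark. Two more clicks is 60.5° to yaw 67.

jog_arm(
  increments=[
    {"x":0,"y":0,"z":0,"wx":0,"wy":0,"wz":-5,"claw":5},
    {"x":0,"y":0,"z":0,"wx":0,"wy":0,"wz":-12,"claw":5},
    {"x":0,"y":0,"z":0,"wx":0,"wy":0,"wz":-19,"claw":5},
    {"x":0,"y":0,"z":0,"wx":0,"wy":0,"wz":-26,"claw":5},
    {"x":0,"y":0,"z":0,"wx":0,"wy":0,"wz":-33,"claw":5},
    {"x":0,"y":0,"z":0,"wx":0,"wy":0,"wz":-40,"claw":5},
    {"x":0,"y":0,"z":0,"wx":0,"wy":0,"wz":-47,"claw":5},
    {"x":0,"y":0,"z":0,"wx":0,"wy":0,"wz":-54,"claw":5},
    {"x":0,"y":0,"z":0,"wx":0,"wy":0,"wz":-60.5,"claw":5},
    {"x":0,"y":0,"z":0,"wx":0,"wy":0,"wz":-60.5,"claw":5},
  ],
)

```text
clock: 26.52
position: [0.5435, 0.1217, 0.122]
tool_rot: [3.141, -0.001, 1.168]
force: [-5.0, 1.1, 8.7]
grip_width: 0.0112
```

```bash
python3 m.py 8;python3 -c "
from h import *
st(); f=bot.grab_frame('wrist'); crop(f,160,150,240,180,3,'pics/w10.png')"
```

```text
26.925 yaw 66.85 mz 0.014 +-0.011 tau7 [ 0.427  0.107  0.021  0.    -0.003 -0.002 -0.002 -0.002] [-3.7 -0.2  8.7]
t 26.925 pos [0.5435 0.1217 0.1219] rpy [ 1.7994e+02 -4.0000e-02  6.6850e+01] F [-3.75 -0.21  8.65] M [-0.077  1.035  0.039] w 0.0112 q [-0.35  0.56  0.03  1.88 -0.03  0.7   0.86]
```

View pics/w10.png

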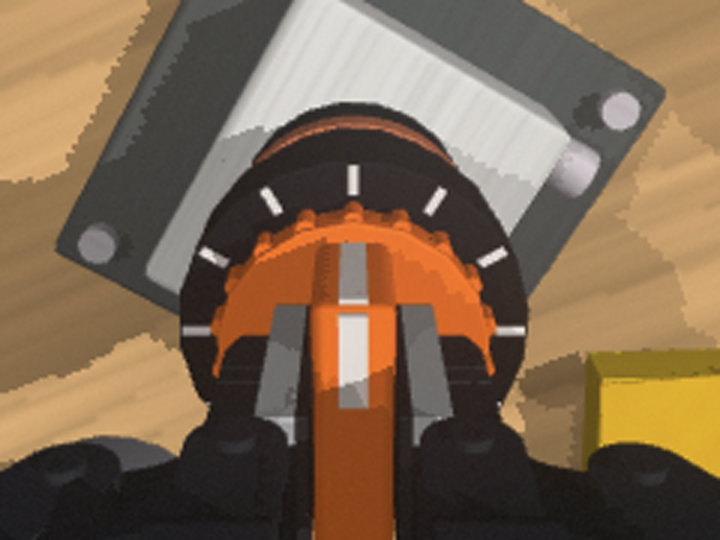

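It is aligned with the mark. Releasing, then straight up.

jog_arm(
  increments=[
    {"x":0,"y":0,"z":0,"wx":0,"wy":0,"wz":0,"claw":20},
    {"x":0,"y":0,"z":0,"wx":0,"wy":0,"wz":0,"claw":40},
    {"x":0,"y":0,"z":0,"wx":0,"wy":0,"wz":0,"claw":60},
    {"x":0,"y":0,"z":0,"wx":0,"wy":0,"wz":0,"claw":60},
    {"x":0,"y":0,"z":0,"wx":0,"wy":0,"wz":0,"claw":60},
    {"x":0,"y":0,"z":0,"wx":0,"wy":0,"wz":0,"claw":60},
  ],
)

```text
clock: 27.72
position: [0.5435, 0.1217, 0.122]
tool_rot: [3.14, -0.001, 1.167]
force: [0.1, -0.2, 0.2]
grip_width: 0.0514
```

jog_arm(
  increments=[
    {"x":0,"y":0,"z":-2,"wx":0,"wy":0,"wz":0,"claw":60},
    {"x":0,"y":0,"z":-6,"wx":0,"wy":0,"wz":0,"claw":60},
    {"x":0,"y":0,"z":-10,"wx":0,"wy":0,"wz":0,"claw":60},
    {"x":0,"y":0,"z":-11,"wx":0,"wy":0,"wz":0,"claw":60},
    {"x":0,"y":0,"z":-11,"wx":0,"wy":0,"wz":0,"claw":60},
    {"x":0,"y":0,"z":-11,"wx":0,"wy":0,"wz":0,"claw":60},
    {"x":0,"y":0,"z":-11,"wx":0,"wy":0,"wz":0,"claw":60},
    {"x":0,"y":0,"z":-11,"wx":0,"wy":0,"wz":0,"claw":60},
  ],
)

```text
clock: 28.72
position: [0.5431, 0.1217, 0.2314]
tool_rot: [3.141, -0.0, 1.167]
force: [0.0, 0.4, 0.0]
grip_width: 0.0513
```

```bash
python3 -c "
from h import *
st(); f=bot.grab_frame('wrist'); cv2.imwrite('pics/w11.png',f['pixels'][:,:,::-1]); crop(f,215,110,125,130,5,'pics/w11c.png')
import pickle; pickle.dump(f,open('w11.pkl','wb'))"
```

```text
t 28.725 pos [0.5431 0.1217 0.2314] rpy [179.98  -0.    66.84] F [0.04 0.41 0.01] M [ 0.019 -0.026  0.017] w 0.0513 q [-0.36  0.41  0.04  1.79 -0.02  0.94  0.86]
```

View pics/w11c.png

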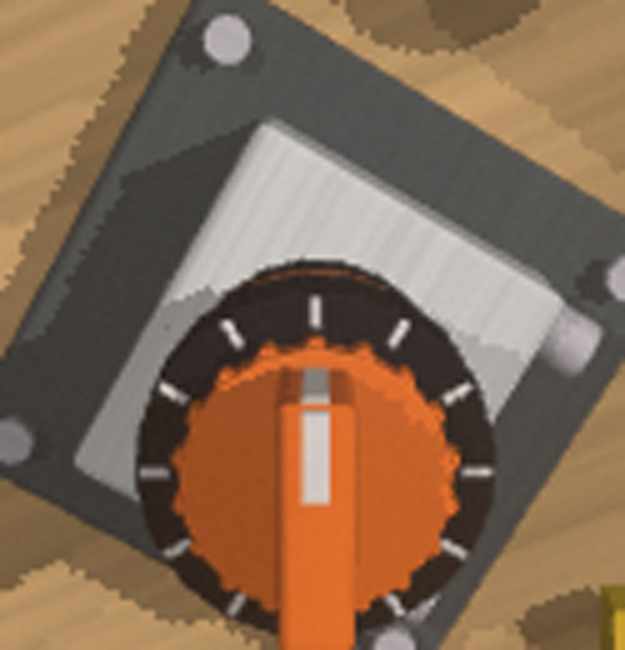

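View pics/w11.png

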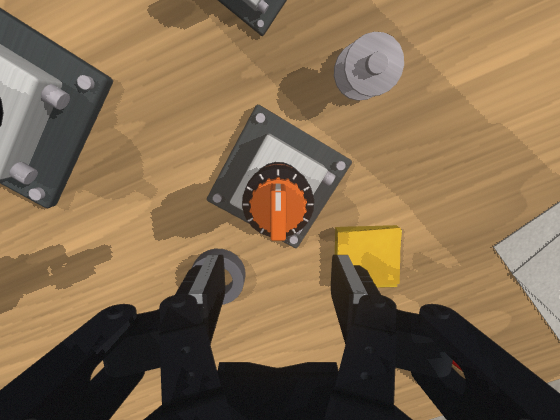

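```bash
python3 -c "
from h import *
f=bot.grab_frame('top'); cv2.imwrite('pics/t2.png',f['pixels'][:,:,::-1])
import pickle; g=pickle.load(open('w11.pkl','rb'))
W=lambda x,y,z:px2w(g,215+(x+.5)/5-.5,110+(y+.5)/5-.5,z)
d=W(316,405,.145)-W(317,648,.145); print(np.degrees(np.arctan2(d[1],d[0])), np.linalg.norm(d))
print('notes',px2w(g,368,257,.018),'hub',px2w(g,377,62,.07),'tape',px2w(g,217,276,.02))
print(bot.job_done()); st()"
```

```text
157.14644658862724 0.038071678109346675
notes [0.67147592 0.186264   0.018     ] hub [0.47017167 0.24697922 0.07      ] tape [0.62195842 0.00797283 0.02      ]
the job is handed in; nothing more can be done
None
the job is handed in; nothing more can be done
```

I turned the middle-sized damper's dial clockwise to its closed stop, backed it off four clicks and let go. The job was handed in at about 29 s of the 72 s allowed.

- **Closing:** The dial started three clicks open. After those clicks it ran free for about 42° before meeting the stop. I pressed it to about 0.12 N m (limit about 0.27) and held it there for about half a second. The wrist moment and joint 7 torque agreed on that value.
- **False alarm:** At about 17° past the last click, two single readings looked like contact. Averaging showed it was only the joint settling, so I carried on in averaged steps.
- **Backing off:** I turned back to the fourth click, released, and raised the gripper 11 cm clear. The last picture has the wing at 157.1°, against an expected 157° (the 37° direction of dial angle 0, plus 120°). Wrist force was near zero.
- **Hub, tape and notepad:** The arm never touched them. Their positions from the last wrist picture match the first top picture to 4–6 mm, compared across two different cameras with rough pixel readings. I saved a final top picture but did not examine it.

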